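# Second caliper reading of a tube block

### The arm

A 6-joint arm with a two-finger parallel gripper is mounted at the origin on a cart in front of the work surface, level with it; the furniture and walls round the work are solid. World frame = base frame: x ahead of the robot, y to its left, z up, the work surface at z = 0. Lengths are in m, angles in rad, forces in N, time in s.
With the tool pointing down it reaches from about 0.35 to 0.8 m from the base axis. Payload 7.3 kg.
Tool frame: the origin (TCP) lies between the finger pads; the fingertips stand 25 mm ahead of it and the grasp point (between the pads) lies 6 mm ahead of it (r.tip_extent is the distance from the TCP to the fingertips, in m); z points along the fingers, y is the line along which they close (so a half turn about z gives the same grasp; the last joint's range is limited). The gripper opens to 85 mm and grips with 20 to 120 N. Pads are 22 mm wide; open, the fingers measure 114 mm over their backs; the gripper's body (76 mm by 85 mm) begins 54 mm behind the grasp point. The pads swing forward as they close: fully open they stand 13 mm farther back than shut.
Start: joints at [1.189, 0.342, 1.524, -0, 1.275, -0.146], TCP at [0.123, 0.51, 0.256] pointing down, gripper open.
Joint ranges: [-2.53, 2.53], [-0.77, 2.02], [0.04, 2.7], [-1, 4.14], [0.28, 2.66], [-3.11, 3.11]. Speed limits (rad/s): [2.57, 2.57, 3.14, 3.14, 3.14, 3.14].

### API

Orientations are given as a unit quaternion [x, y, z, w].
In Python, from workcell import r, command_gripper, optics gives the robot as it stands. The module is installed in compiled form; this text tells all that it offers. Calls block until the motion is done:
- r.reach(position, orientation): joint-space move of the TCP to a pose.
- r.move_straight(position, orientation=None, speed=0.15, max_force=None): straight line of the TCP; orientation=None keeps the orientation; speed is the mean speed in m/s. With max_force (N) it stops when the force on the tool has changed by that much, and returns True; else False.
- r.movej(angles): joint-space move.
- command_gripper(opening, force=None): finger opening in m; force is the grip in N (None keeps the last); returns when the fingers have stopped.
- r.hold(seconds).
- r.solve_ik(position, orientation): joint angles nearest the present ones, or None.
- r.read_state(): the state.
- optics.get_image(name): name is "scene" or "top"; returns (picture, depth): 384x512x3 uint8, red, green, blue; 384x512 float32, m along the optical axis (not along the pixel's ray), 0 where there is no reading.
- optics.camera_model(name): a dict with "K" (3x3 intrinsics, pixels), "k1" (the pictures are not rectified: a ray, as slopes to the right and down, at radius r is drawn at 1 + k1 r^2 times it, then the intrinsics apply), "R" (3x3) and "t" (3): a world point X has camera coordinates R X + t. Camera axes: x right, y down, z forward; pixel columns grow to the right and rows downward; lengths in m; the calibration is good to about 2 mm. A picture is of the moment at which its call begins. camera_model takes no time and is no camera call.
A pose or a line that the arm cannot do raises r.PlanningError and nothing moves.
- r.finish_job(): hands the job in; it is judged then, once.
The state is a dict: "time_s": time; "joint_positions": joint angles; "dq": joint speeds; "tau": joint torques, N m; "eef_pos": TCP position; "eef_rot": TCP orientation; "contact_force": force on the tool from outside, world axes, zero at the start; "torque": the same for the moment, N m; "grip_width": finger opening in m; "grip_force": force on a finger pad.
Only numpy, scipy, OpenCV 4.12 (cv2) and the standard library are available. Lean on these libraries where they do the work, as an engineer would, in place of code of your own. Each camera call takes 0.05 s, during which the arm holds its last target. There are 200 camera calls.

### The job

The length of the white tube block in the sloping bench caliper has been read; now take its width: turn the block a quarter turn and stand it back on the bed, short end against the bottom ledge and one side close to the fixed jaw. Then gently slide the other jaw shut by its thumb tab until the block is held between both jaws and the pointer of the sprung face stands midway between its two marks, never pushing the face to its stop. Let go so that the reading stays, and leave the beaker, the timer and the capped tube where they are.

Things in the scene. Friction and masses are not known exactly. Their poses are not given: they have to be found in the camera images.
- caliper_stand: grey stand of the bench caliper, fixed to the worktop, base plate 150 x 256 mm; origin: centre of its underside on the worktop; z up, x points up the slope seen from above (away from the robot, yaw varies), y to the fixed-jaw side
- caliper_bed: flat dark steel bed sloping 30 degrees, low edge toward the robot. Origin on its surface, 68 mm above the worktop; x up the slope, y along the beam toward the fixed jaw, z square to the bed. It spans x -75 to 84, y -135 to 135 mm. Bottom ledge: 10 mm high, upper face at x = -58 mm. Beam and carriage lie at x over 32 mm, at most 27 mm high but for the thumb tab
- fixed_face (a point): centre of the fixed jaw's measuring face, which looks to the bed's -y (axes as the bed); at x = -5, y = 95, z = 11 mm on the bed. The jaw spans x -45 to 42 mm, is 20 mm thick and 22 mm high. Fingers more than 28 mm above the bed pass over both jaws
- slide_jaw (a joint): sliding jaw on the beam: value = opening in m between the fixed face and the sprung face when that is not pushed in; 0 shut, 0.135 wide open; it moves along the bed's y, shutting toward +y, and stays where it is left (10 N friction). Its arm is 22 mm high
- sprung_face (a joint): spring-loaded measuring face on the sliding jaw (1 N per mm): metres pushed in, 0 free, 0.008 against its stop. A black pointer on it runs over the jaw's top past two black marks, at 0.0025 and 0.0065; between them the measuring force is right
- thumb_tab (a point): middle of the top of the sliding jaw's thumb tab, a dark upright steel fin 14 mm thick (bed y), 22 mm wide (bed x), standing from 26 to 64 mm above the bed; free to pinch along bed y. Moves with the jaw; it stands 55 mm on the -y side of the unpushed sprung face
- tube_block: white plastic tube block, 56 x 84 x 60 mm (its x, y, z), 0.2 kg, six 19 mm wells in its top; origin: centre of its underside, z out of the top. At the start it stands on the bed between the open jaws, underside on the bed, its 84 mm length along the bed's y, one long side against the ledge; it slides easily on the bed
- beaker_250: bystander: glass beaker, 72 mm wide, 93 mm high, left of the caliper; origin: centre of its underside
- timer: bystander: white timer lying flat, 62 x 66 x 18 mm, right of the caliper; origin: centre of its underside
- tube50_capped: bystander: 50 ml tube with blue cap, lying, 34 x 117 x 35 mm, left of the caliper; origin: centre of its underside

How it is judged:
On the way:
1. the block stands on the bed again, turned a quarter turn, and is let go, with the jaw not yet pressing on it (angle between the y axis of tube_block and the x axis of caliper_bed, either way round below 0.25 rad and angle between the z axis of tube_block and the z axis of caliper_bed, either way round below 0.1 rad and z of tube_block in the frame of caliper_bed below 0.005 m and x of tube_block in the frame of caliper_bed below 0.005 m and contact force between the fingers and tube_block below 0.2 N and value of joint sprung_face below 0.002 m), for 0.2 s.
At the end, for the whole second after the job is handed in: Block flat on the bed (3 mm), length up the slope, short end within 6 mm of the ledge, square to the jaws within 0.06 rad, one side against the fixed jaw (2.5 mm), the other pressed by the sprung face, which is pushed in 2.5 to 6.5 mm; all released and at rest (angle between the y axis of tube_block and the x axis of caliper_bed, either way round below 0.06 rad and angle between the z axis of tube_block and the z axis of caliper_bed, either way round below 0.06 rad and z of tube_block in the frame of caliper_bed between -0.003 and 0.003 m and x of tube_block in the frame of caliper_bed between -0.019 and -0.01 m and y of tube_block in the frame of fixed_face above -0.0305 m and value of joint sprung_face between 0.0025 and 0.0065 m and linear speed of tube_block below 0.01 m/s); the robot touches nothing.
It fails at once if the sprung face is driven against its stop (value of joint sprung_face above 0.0078 m).
It fails at once if the beaker, the timer or the capped tube is shifted by more than 30 mm (distance of any of beaker_250, timer, tube50_capped from where it was at the start of the episode above 0.03 m).
It also fails if it takes over 54 s, if anything falls off the work surface, if the arm or the gripper's body presses on something with over 40 N, if the wrist force passes 120 N, or if a joint passes its speed limit or range.

## Working session

There is one attempt and no reset: what is moved stays moved. The work goes in short steps, each a Python script; the robot and the scene stay as the last script left them, time stands still between calls to the robot, and variables do not carry over. Pictures are saved under pics/ and viewed, at most 10 in all, crops included, and the job is handed in when it is done.

```bash
mkdir -p pics; cat > h.py <<'E'
import numpy as np, cv2
from workcell import r, command_gripper, optics
from scipy.spatial.transform import Rotation as Ro
def shot(name,fn=None):
    im,d=optics.get_image(name)
    if fn: cv2.imwrite('pics/'+fn,cv2.cvtColor(im,cv2.COLOR_RGB2BGR))
    return im,d
def rays(name,uv):
    m=optics.camera_model(name); K=np.array(m['K']);k=m['k1'];R=np.array(m['R']);t=np.array(m['t'])
    uv=np.asarray(uv,float).reshape(-1,2)
    D=np.array([k,0,0,0,0.])
    p=cv2.undistortPoints(uv.reshape(-1,1,2),K,D).reshape(-1,2)
    d=np.c_[p,np.ones(len(p))]
    return -R.T@t,d@R   # origin, world dirs with unit cam depth
def cloud(name,dep):
    v,u=np.mgrid[:384,:512]
    o,d=rays(name,np.c_[u.ravel(),v.ravel()])
    P=o+d*dep.reshape(-1,1)
    P[dep.ravel()==0]=np.nan
    return P.reshape(384,512,3)
def proj(name,X):
    m=optics.camera_model(name)
    rv,_=cv2.Rodrigues(np.array(m['R']))
    return cv2.projectPoints(np.asarray(X,float).reshape(-1,1,3),rv,np.array(m['t'],float),np.array(m['K']),np.array([m['k1'],0,0,0,0.]))[0].reshape(-1,2)
E
python3 - <<'E'
from h import *
a,da=shot('scene','s0.png'); b,db=shot('top','t0.png')
np.savez('d0.npz',a=a,da=da,b=b,db=db)
for n in('scene','top'): print(n,optics.camera_model(n))
print(r.read_state()['time_s'],r.tip_extent)
E
```

```text
scene {'K': array([[369.05276138,   0.        , 255.81900907],
       [  0.        , 369.05276138, 191.481724  ],
       [  0.        ,   0.        ,   1.        ]]), 'k1': -0.11967860614793212, 'R': array([[ 0.79960378, -0.60047127, -0.00824925],
       [-0.39057128, -0.50956263, -0.76668116],
       [ 0.4561665 ,  0.61626307, -0.64197504]]), 't': array([-0.30090063,  0.42925783,  0.527883  ])}
top {'K': array([[478.43733735,   0.        , 261.30392027],
       [  0.        , 478.43733735, 194.87783879],
       [  0.        ,   0.        ,   1.        ]]), 'k1': -0.12420730660156347, 'R': array([[ 0.01883337, -0.9995401 ,  0.02376737],
       [-0.99519776, -0.02102476, -0.09560013],
       [ 0.09605587, -0.02185276, -0.99513603]]), 't': array([0.21426111, 0.55381722, 1.29070861])}
0.1 0.025
```

View pics/s0.png

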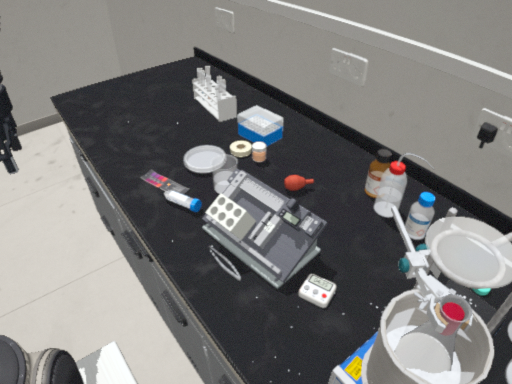

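View pics/t0.png

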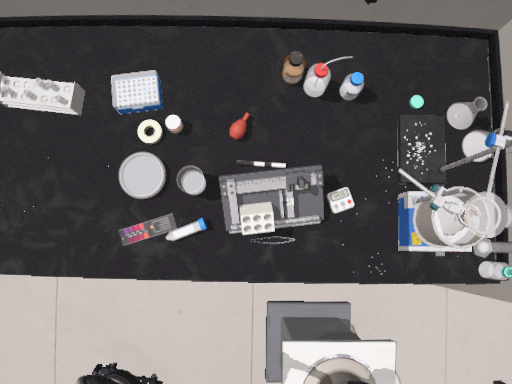

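The scene view shows the block at (228,213), the sliding jaw and tab near (268,230), the beaker at (225,180), the timer at (318,290) and the capped tube at (183,200). In the top view the caliper is at (272,200), with the block at (257,219) and the fixed jaw to its left at about (230,205).

```bash
cat > m.py <<'E'
from h import *
z=np.load('d0.npz')
PT=cloud('top',z['db']);PS=cloud('scene',z['da'])
b=z['b'].astype(int)
# block top: white pixels in top window
win=np.zeros((384,512),bool); win[195:245,230:285]=1
w=win&(b.min(2)>170)
n,l,s,c=cv2.connectedComponentsWithStats(w.astype(np.uint8)); i=1+np.argmax(s[1:,4]); print(s[i],c[i])
P=PT[l==i]; P=P[~np.isnan(P).any(1)]
for _ in range(4):
    c0=np.median(P,0) if _==0 else P.mean(0)
    nn=np.linalg.svd(P-c0)[2][2]; nn*=np.sign(nn[2]); e=(P-c0)@nn
    P=P[abs(e)<max(.003,2*e.std())]
print('plane n',nn,np.degrees(np.arccos(nn[2])),'yaw',np.degrees(np.arctan2(-nn[1],-nn[0])),'std',e.std(),c0,len(P))
# stand footprint: all cloud points above 0.01 in region
for nm,Q in(('top',PT),('scene',PS)):
    q=Q.reshape(-1,3); 
    k=(abs(q[:,0]-c0[0])<.3)&(abs(q[:,1]-c0[1])<.35)&(abs(q[:,2])<.005)
    print(nm,'table z med',np.nanmedian(q[k][:,2]))
for nm,im,rc in(('t1',z['b'],(155,245,210,360)),('s1',z['a'],(155,290,190,340))):
    y0,y1,x0,x1=rc; cr=im[y0:y1,x0:x1,::-1]; cv2.imwrite(f'pics/{nm}.png',cv2.resize(cr,None,fx=5,fy=5 if nm=='t1' else 4.4,interpolation=cv2.INTER_CUBIC))
E
python3 m.py
```

```text
[230 202  45  33 868] [256.29032258 217.75230415]
plane n [-0.11985942  0.11467961  0.98614517] 9.54862550629296 yaw -43.73482517787608 std 0.013184437208736202 [0.48218055 0.23859889 0.09950736] 737
top table z med 4.4451996659367055e-05
scene table z med 0.000506064599353262
```

View pics/t1.png

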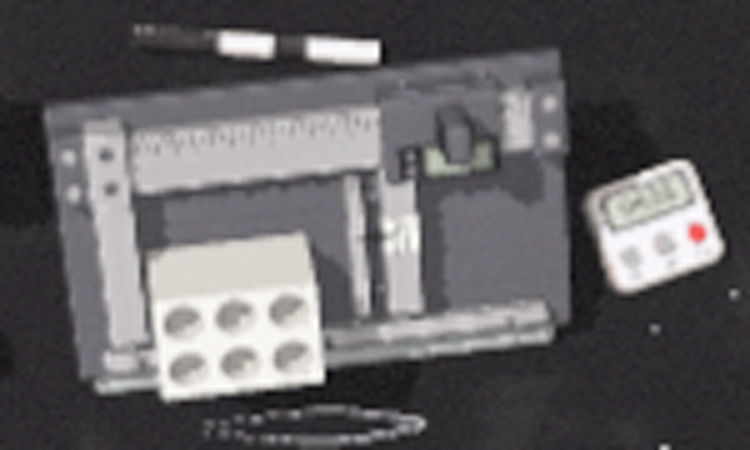

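View pics/s1.png

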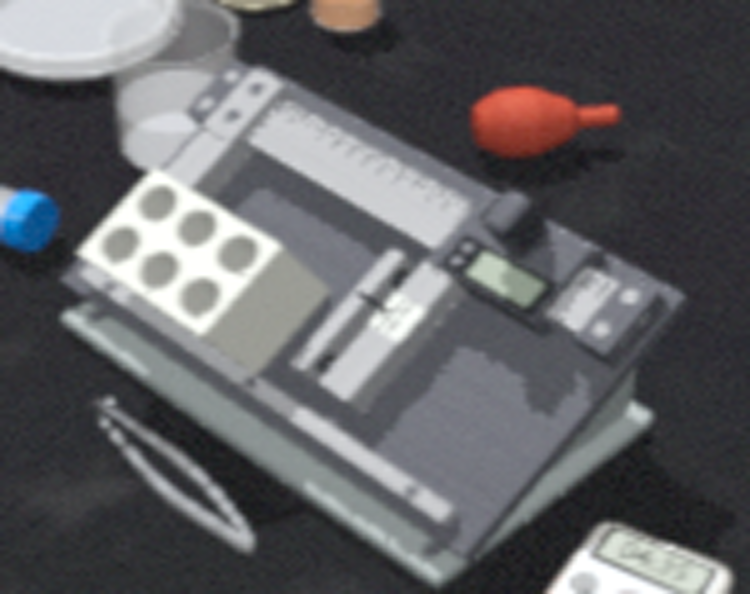

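The crops show the block's top corners clearly in both views. They also show the fixed jaw's inner edge (top view, about (235,196)–(238,224)), bare bed at about (307,203) and the tab at about (301,180).

```bash
cat > m2.py <<'E'
from h import *
z=np.load('d0.npz')
PT=cloud('top',z['db']);PS=cloud('scene',z['da'])
T=lambda L:np.array(L,float)/5+[210,155]
S=lambda L:np.array(L,float)/[5,4.4]+[190,155]
def reg(P,poly):
    m=np.zeros((384,512),np.uint8); cv2.fillPoly(m,[np.round(poly).astype(int)],1); q=P[m>0]; return q[~np.isnan(q).any(1)]
def fit(q):
    for _ in range(5):
        c=q.mean(0); n=np.linalg.svd(q-c)[2][2]; n*=np.sign(n[2]); e=(q-c)@n; q=q[abs(e)<2.5*e.std()+1e-4]
    print('n',n.round(4),'slope',np.degrees(np.arccos(n[2])).round(2),'yaw',np.degrees(np.arctan2(-n[1],-n[0])).round(2),'std',e.std().round(4),'c',c.round(4),len(q)); return c,n
print('bed top');A=fit(reg(PT,T([(445,200),(550,190),(555,285),(450,295)])))
print('bed scene');B=fit(reg(PS,S([(450,360),(560,420),(470,500),(400,450)])))
print('beddy');fit(np.r_[reg(PT,T([(445,200),(550,190),(555,285),(450,295)])),reg(PT,T([(175,205),(330,195),(335,225),(175,235)]))])
print('blk scene');fit(reg(PS,S([(155,185),(265,247),(205,320),(95,250)])))
# bed corners -> heights, Kabsch 2D
s,c=.5,np.sqrt(.75)
bx=lambda x,zz:x*c-zz*s   # horizontal offset
bz=lambda x,zz:.068+x*s+zz*c
def onz(name,px,h):
    o,d=rays(name,px); return o+d*((h-o[2])/d[:,2])[:,None]
def kab(pts): # (cam,pixel,bedxyz)
    W=[];L=[]
    for cam,px,b in pts:
        W.append(onz(cam,px,bz(b[0],b[2]))[0][:2]);L.append((bx(b[0],b[2]),b[1]))
    W=np.array(W);L=np.array(L);w0=W.mean(0);l0=L.mean(0)
    U,_,V=np.linalg.svd((L-l0).T@(W-w0)); R=V.T@np.diag([1,np.linalg.det(V.T@U.T)])@U.T
    t=w0-R@l0; print('yaw',np.degrees(np.arctan2(R[1,0],R[0,0])),'org',t,'res mm\n',((W-L@R.T-t)*1e3).round(1)); return R,t
k=[('top',T([45,105]),(.084,.135,0)),('top',T([558,52]),(.084,-.135,0)),('top',T([572,322]),(-.075,-.135,0)),('top',T([85,380]),(-.075,.135,0)),
('scene',S([684,295]),(.084,-.135,0)),('scene',S([470,558]),(-.075,-.135,0)),('top',T([142,345]),(-.045,.095,.022)),
]
R,t=kab(k)
# block top corners triangulated
o1,d1=rays('top',T([(165,402),(325,383),(312,268),(150,292)])); o2,d2=rays('scene',S([(80,250),(205,335),(280,245),(155,170)]))
for a,b in zip(d1,d2):
    q=np.linalg.lstsq(np.c_[a,-b],o2-o1,rcond=None)[0]; X=(o1+a*q[0]+o2+b*q[1])/2; g=np.linalg.norm(o1+a*q[0]-o2-b*q[1])
    l=R.T@(X[:2]-t); print('corner',X.round(4),'gap',g.round(4),'bed', (l[0]*c+(X[2]-.068)*s).round(4),l[1].round(4),(-l[0]*s+(X[2]-.068)*c).round(4))
E
python3 m2.py
```

```text
bed top
n [-0.4971 -0.067   0.8651] slope 30.11 yaw 7.68 std 0.0022 c [0.5258 0.0947 0.0568] 433
bed scene
n [-0.501  -0.0758  0.8621] slope 30.44 yaw 8.6 std 0.0012 c [0.5255 0.0954 0.0569] 553
beddy
n [-0.5049 -0.0636  0.8608] slope 30.59 yaw 7.18 std 0.0022 c [0.5294 0.1404 0.0623] 657
blk scene
n [-0.5216  0.054   0.8515] slope 31.63 yaw -5.91 std 0.0074 c [0.4727 0.2393 0.1003] 549
yaw 7.978081717415609 org [0.53170326 0.19480656] res mm
 [[ 2.6 -1.6]
 [-1.2  0.8]
 [-1.1 -0.6]
 [-0.3 -2.8]
 [-0.9  1. ]
 [ 3.  -0.2]
 [-2.2  3.4]]
corner [0.4381 0.2714 0.096 ] gap 0.0032 bed -0.0571 0.0888 0.0653
corner [0.4499 0.1886 0.0942] gap 0.0042 bed -0.0578 0.0052 0.0636
corner [0.5038 0.1996 0.1163] gap 0.0051 bed 0.0008 0.0087 0.0554
corner [0.4905 0.2814 0.1168] gap 0.0034 bed -0.0005 0.0914 0.0567
```

```bash
cat >> h.py <<'E'
yaw=np.radians(8.0); ORG=np.array([.5317,.1948,.068])
RB=Ro.from_euler('z',yaw).as_matrix()@Ro.from_euler('y',-np.pi/6).as_matrix()
def w(p): return ORG+RB@np.asarray(p,float)
def bed(X): return (np.asarray(X)-ORG)@RB
def onbed(name,px,zz):
    o,d=rays(name,px); n=RB[:,2]; return bed(o+d*((w([0,0,zz])-o)@n/(d@n))[:,None])
def q(ydir,dyaw=0): # tool z = -bed z; tool y along bed direction angle (0: +x), rad
    y=RB@[np.cos(ydir+dyaw),np.sin(ydir+dyaw),0]; zt=-RB[:,2]; 
    return Ro.from_matrix(np.c_[np.cross(y,zt),y,zt]).as_quat()
def tcp(): 
    s=r.read_state(); return bed(s['eef_pos'])
E
cat > m3.py <<'E'
from h import *
T=lambda L:np.array(L,float)/5+[210,155]
S=lambda L:np.array(L,float)/[5,4.4]+[190,155]
print('sprung edge top',onbed('top',T([(358,315),(345,175)]),.022)[:,:2].round(4).tolist())
print('fixed edge top',onbed('top',T([(142,345),(122,190)]),.022)[:,:2].round(4).tolist())
print('tab top t',onbed('top',T([(440,108),(470,108),(472,130),(443,130)]),.064)[:,:2].round(4).tolist())
print('tab top s',onbed('scene',S([(510,195),(540,210),(525,235),(488,212)]),.064)[:,:2].round(4).tolist())
print('blk top s',onbed('scene',S([(80,250),(205,335),(280,245),(155,170)]),.06)[:,:2].round(4).tolist())
print('blk top t',onbed('top',T([(165,402),(325,383),(312,268),(150,292)]),.06)[:,:2].round(4).tolist())
for nm,P,y in(('grasp',(-.03,.0485,.056),(0,np.pi)),('graspup',(-.03,.0485,.15),(0,np.pi)),('place',(-.014,.064,.056),(np.pi/2,-np.pi/2)),('tab',(.055,-.095,.06),(np.pi/2,-np.pi/2)),('tabend',(.055,-.012,.06),(np.pi/2,-np.pi/2))):
    for a in y:
        s=r.solve_ik(w(P),q(a)); print(nm,a,None if s is None else np.round(s,2))
E
python3 m3.py
```

```text
sprung edge top [[-0.0445, -0.0169], [0.0374, -0.0163]]
fixed edge top [[-0.0469, 0.0987], [0.0438, 0.0987]]
tab top t [[0.0864, -0.0625], [0.0845, -0.0774], [0.0726, -0.0777], [0.0745, -0.0633]]
tab top s [[0.0724, -0.0675], [0.0728, -0.0835], [0.0594, -0.0858], [0.0605, -0.0648]]
blk top s [[-0.0558, 0.0916], [-0.0563, 0.0059], [-0.0014, 0.0078], [-0.002, 0.0904]]
blk top t [[-0.0616, 0.0898], [-0.0618, 0.0062], [0.0054, 0.0075], [0.0028, 0.0904]]
grasp 0 None
grasp 3.141592653589793 None
graspup 0 [ 0.42  0.18  2.12 -0.4   0.36  0.62]
graspup 3.141592653589793 [ 0.42  0.18  2.12 -0.4   0.36 -2.52]
place 1.5707963267948966 None
place -1.5707963267948966 None
tab 1.5707963267948966 [ 0.02  0.37  1.98  0.22  0.28 -1.89]
tab -1.5707963267948966 [0.02 0.37 1.98 0.22 0.28 1.25]
tabend 1.5707963267948966 [ 0.21  0.38  1.94 -0.12  0.29 -1.39]
tabend -1.5707963267948966 [ 0.21  0.38  1.94 -0.12  0.29  1.75]
```

```bash
cat >> h.py <<'E'
def qb(byaw,s,phi,k=0):
    """tool pose for block yaw byaw (bed frame); tool y = s*block x; tool z leans phi toward block y"""
    Bk=RB@Ro.from_euler('z',byaw).as_matrix()
    y=s*Bk[:,0]; zt=-Bk[:,2]*np.cos(phi)+Bk[:,1]*np.sin(phi)
    return Ro.from_matrix(np.c_[np.cross(y,zt),y,zt]).as_quat()
E
cat > m4.py <<'E'
from h import *
T=lambda L:np.array(L,float)/5+[210,155]
S=lambda L:np.array(L,float)/[5,4.4]+[190,155]
o1,d1=rays('top',T([456,119]));o2,d2=rays('scene',S([515,213]))
a,b=d1[0],d2[0];k=np.linalg.lstsq(np.c_[a,-b],o2-o1,rcond=None)[0];print('tab',bed((o1+a*k[0]+o2+b*k[1])/2),np.linalg.norm(o1+a*k[0]-o2-b*k[1]))
h=np.pi/2
for ph in (-35,-30,-25,-20,-15,15,20,25,30):
  p=np.radians(ph); t=h if ph>0 else -h
  for s in(1,-1):
    o=[]
    for P,by in(((-.03,.0485,.056),0),((-.03,.0485,.14),0),((-.014,.066,.056),t),((-.014,.066,.14),t)):
        j=r.solve_ik(w(P),qb(by,s,p)); o.append('None' if j is None else str(np.round(j,2)))
    print(ph,s,*o)
for ph in(0,10,20,30):
    for y in(-.072,-.012): 
        j=r.solve_ik(w((.068,y,.058)),qb(h,1,np.radians(ph)));print('tab',ph,y,j if j is None else j.round(2))
E
python3 m4.py
```

```text
tab [ 0.07099399 -0.07005095  0.04975169] 0.006003501561394701
-35 1 None [ 0.75  0.47  1.87 -0.95  1.05  1.38] [0.34 0.58 1.59 0.02 1.06 1.76] [0.35 0.42 1.62 0.02 1.18 1.77]
-35 -1 None [ 0.75  0.47  1.87 -0.95  1.05 -1.76] [ 0.34  0.58  1.59  0.02  1.06 -1.38] [ 0.35  0.42  1.62  0.02  1.18 -1.37]
-30 1 None [ 0.72  0.42  1.91 -0.93  0.95  1.35] [ 0.34  0.54  1.66 -0.    0.95  1.78] [ 0.36  0.38  1.68 -0.    1.07  1.79]
-30 -1 None [ 0.72  0.42  1.91 -0.93  0.95 -1.79] [ 0.34  0.54  1.66 -0.    0.95 -1.37] [ 0.36  0.38  1.68 -0.    1.07 -1.35]
-25 1 None [ 0.69  0.37  1.95 -0.92  0.85  1.31] [ 0.35  0.5   1.72 -0.03  0.83  1.8 ] [ 0.37  0.35  1.75 -0.02  0.96  1.82]
-25 -1 None [ 0.69  0.37  1.95 -0.92  0.85 -1.84] [ 0.35  0.5   1.72 -0.03  0.83 -1.34] [ 0.37  0.35  1.75 -0.02  0.96 -1.32]
-20 1 None [ 0.65  0.33  1.99 -0.89  0.75  1.25] [ 0.37  0.48  1.79 -0.06  0.7   1.84] [ 0.39  0.31  1.81 -0.06  0.85  1.85]
-20 -1 None [ 0.65  0.33  1.99 -0.89  0.75 -1.89] [ 0.37  0.48  1.79 -0.06  0.7  -1.3 ] [ 0.39  0.31  1.81 -0.06  0.85 -1.29]
-15 1 None [ 0.6   0.29  2.03 -0.84  0.64  1.
[... 1071 characters left out ...]
7  2.18  1.5   0.59 -1.63] [-0.02  0.24  2.22  1.22  0.64 -1.31] [ 0.34  0.54  1.66  0.    0.95 -1.37] [ 0.36  0.38  1.68  0.    1.07 -1.35]
30 -1 [-0.    0.47  2.18  1.5   0.59  1.51] [-0.02  0.24  2.22  1.22  0.64  1.83] [0.34 0.54 1.66 0.   0.95 1.78] [0.36 0.38 1.68 0.   1.07 1.79]
tab 0 -0.072 [ 0.07  0.38  1.94  0.11  0.31 -1.74]
tab 0 -0.012 [ 0.21  0.39  1.91 -0.11  0.32 -1.41]
tab 10 -0.072 [ 0.08  0.41  1.79  0.04  0.59 -1.66]
tab 10 -0.012 [ 0.2   0.43  1.77 -0.04  0.6  -1.48]
tab 20 -0.072 [ 0.08  0.47  1.65  0.01  0.85 -1.63]
tab 20 -0.012 [ 0.2   0.49  1.62 -0.01  0.86 -1.51]
tab 30 -0.072 [ 0.09  0.55  1.5   0.    1.1  -1.62]
tab 30 -0.012 [ 0.19  0.56  1.47  0.    1.11 -1.52]
```

```bash
cat > g.py <<'E'
from h import *
ph=np.radians(25); Q=qb(0,1,ph)
r.reach(w((-.03,.0485,.18)),Q)
r.move_straight(w((-.03,.0485,.095)),Q,speed=.15)
print(r.move_straight(w((-.03,.0485,.059)),Q,speed=.06,max_force=8),tcp())
command_gripper(.04,40); s=r.read_state(); print(s['grip_width'],s['grip_force'],s['contact_force'],s['time_s'])
print(r.move_straight(w((-.028,.0485,.13)),Q,speed=.1))
s=r.read_state(); print(tcp(),s['grip_width'],s['contact_force'],s['time_s'])
a,da=shot('scene','s2.png'); b,_=shot('top')
cv2.imwrite('pics/s2.png',cv2.resize(np.hstack([a[120:300,170:350],b[130:270,200:380][:,:][:140].repeat(1,0) if 0 else cv2.resize(b[140:260,200:360],(240,180))])[:,:,::-1],None,fx=1.9,fy=1.9,interpolation=cv2.INTER_CUBIC))
E
python3 g.py
```

```text
False [-0.02986383  0.04855758  0.05936161]
0.054976208748972244 42.89405822753906 [-3.11564407 -1.90688706  5.90970599] 3.45
False
[-0.02833759  0.04844363  0.1296609 ] 0.05504505863330734 [ 0.1294533  -0.65107994 -2.25690234] 4.3083
```

View pics/s2.png

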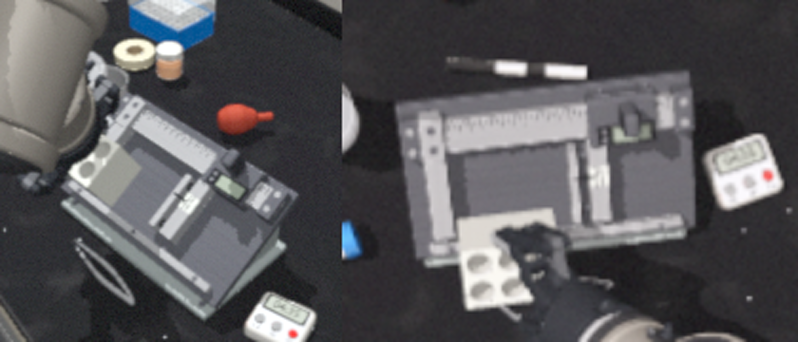

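The block is gripped (55 mm) and lifted level. In the top half of the picture it is clear of the bed and the jaws are unmoved. Next I turn it and set it down.

```bash
cat > p.py <<'E'
from h import *
ph=np.radians(25); Q=qb(np.pi/2,1,ph); F=lambda:np.array(r.read_state()['contact_force'])@RB
r.reach(w((-.012,.062,.13)),Q)
r.move_straight(w((-.012,.062,.07)),Q,speed=.1); r.hold(.2); print('free F bed',F())
print('down',r.move_straight(w((-.012,.062,.056)),Q,speed=.02,max_force=4),tcp(),F())
z=tcp()[2]+.0005
print('+y',r.move_straight(w((-.012,.076,z)),Q,speed=.02,max_force=5),tcp(),F()); y=tcp()[1]
r.move_straight(w((-.012,y-.002,z)),Q,speed=.03)
print('-x',r.move_straight(w((-.025,y-.002,z)),Q,speed=.02,max_force=5),tcp(),F())
s=r.read_state(); print(y,s['time_s'],s['grip_width'])
np.save('ycontact.npy',y)
a,_=shot('scene'); b,_=shot('top')
cv2.imwrite('pics/s3.png',cv2.resize(np.hstack([a[140:290,190:350],cv2.resize(b[150:250,205:335],(195,150))])[:,:,::-1],None,fx=2.2,fy=2.2,interpolation=cv2.INTER_CUBIC))
E
python3 p.py
```

```text
free F bed [-0.82961559  0.48563913 -1.64807561]
down True [-0.01247709  0.06208111  0.05915155] [1.25921483 0.93402318 2.55445199]
+y True [-0.01335538  0.06854493  0.05909553] [ 1.35997977 -1.87885678  3.35843676]
-x True [-0.01358053  0.06662934  0.05927863] [2.76457244 0.28733424 1.86615098]
0.0685449272220692 8.05 0.05513946571370637
```

View pics/s3.png

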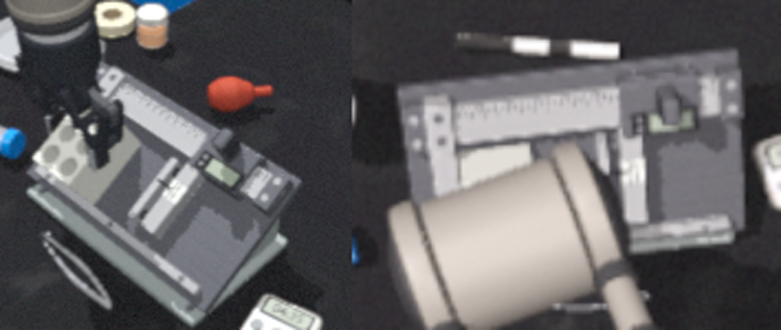

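The block is turned, on the bed and beside the fixed jaw. I release it, retreat and look.

```bash
cat > rel.py <<'E'
from h import *
ph=np.radians(25); Q=qb(np.pi/2,1,ph)
command_gripper(.075,20)
p=np.array(r.read_state()['eef_pos']); zt=Ro.from_quat(Q).as_matrix()[:,2]
r.move_straight(p-.08*zt,speed=.15)
Q2=qb(np.pi/2,1,np.radians(20))
r.reach(w((.068,-.071,.14)),Q2)
s=r.read_state(); print(s['time_s'],tcp(),s['contact_force']@RB)
a,da=shot('scene'); b,db=shot('top'); np.savez('d1.npz',a=a,da=da,b=b,db=db)
cv2.imwrite('pics/s4.png',cv2.resize(np.hstack([a[155:275,195:335],cv2.resize(b[160:245,210:310],(141,120))])[:,:,::-1],None,fx=2.8,fy=2.8,interpolation=cv2.INTER_CUBIC))
E
python3 rel.py
```

```text
9.8083 [ 0.06705623 -0.0712332   0.13931398] [ 0.51436153  0.79411463 -0.30279208]
```

View pics/s4.png

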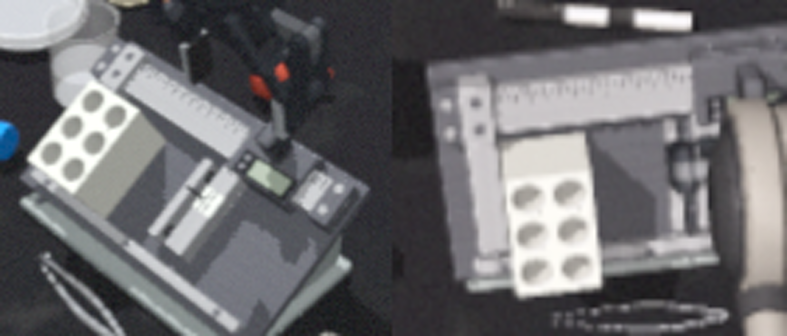

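The block stands flat, turned a quarter turn, beside the fixed jaw. Its top corners in the crop are about (97,82), (140,108), (72,195) and (27,160). I check its position, then pinch the tab.

```bash
cat > t.py <<'E'
from h import *
S=lambda L:np.array(L,float)/2.8+[195,155]
print(onbed('scene',S([(97,82),(140,108),(72,195),(27,160)]),.06)[:,:2].round(4).tolist())
# tab sides in the gripper-free depth cloud of the start, by points above 40 mm on the bed
z=np.load('d0.npz')
for n,k in(('scene','da'),('top','db')):
    p=bed(cloud(n,z[k]).reshape(-1,3)); m=(p[:,2]>.045)&(p[:,2]<.075)&(p[:,0]>.035)&(p[:,0]<.1)&(p[:,1]<-.03)&(p[:,1]>-.12)
    print(n,m.sum(),np.percentile(p[m],[5,50,95],axis=0).round(4).tolist())
E
python3 t.py
```

```text
[[0.0272, 0.0876], [0.0288, 0.0378], [-0.0586, 0.0375], [-0.0583, 0.094]]
scene 105 [[0.0547, -0.0763, 0.048], [0.0644, -0.0728, 0.0619], [0.0739, -0.0628, 0.0656]]
top 63 [[0.0576, -0.0768, 0.0489], [0.0685, -0.0695, 0.0607], [0.0765, -0.0634, 0.0658]]
```

```bash
cat > j.py <<'E'
from h import *
Q=qb(np.pi/2,1,np.radians(20)); F=lambda:(np.array(r.read_state()['contact_force'])@RB).round(2)
command_gripper(.045,20)
r.reach(w((.066,-.070,.10)),Q)
print(r.move_straight(w((.066,-.070,.060)),Q,speed=.06,max_force=8),tcp())
command_gripper(.005,40); s=r.read_state(); print('w',s['grip_width'],s['grip_force'],F())
y0=float(np.load('ycontact.npy'))
r.move_straight(w((.066,-.026,.060)),Q,speed=.03); print(tcp(),F())
for y in np.arange(-.025,y0-.0785-.0035,.001):
    r.move_straight(w((.066,y,.060)),Q,speed=.01); print(tcp()[1].round(4),F())
print(r.read_state()['time_s'],r.read_state()['grip_width'])
E
python3 j.py
```

```text
False [ 0.0660592  -0.07000214  0.06002034]
w 0.013230263017982918 40.20687818527222 [0.   2.   3.06]
[ 0.06647087 -0.02800984  0.06032829] [ 1.27 -8.84  6.27]
-0.027 [ 0.01 -8.86  6.32]
-0.026 [ 0.38 -9.05  5.95]
-0.025 [ 0.89 -8.42  5.74]
-0.024 [ 1.64 -9.4   6.38]
-0.023 [ 0.87 -8.99  6.34]
-0.022 [ 0.6  -9.86  6.41]
-0.0211 [ 2.12 -9.13  6.71]
-0.0201 [ 1.48 -9.44  5.72]
-0.019 [ 0.65 -9.02  5.74]
-0.018 [ 1.43 -8.73  6.13]
-0.017 [ 1.16 -9.42  6.27]
-0.0161 [ 1.2  -9.81  6.56]
16.4 0.013284369575865717
```

```bash
cat > k.py <<'E'
from h import *
Q=qb(np.pi/2,1,np.radians(20))
def F():
    v=[]
    for _ in range(5): v.append(np.array(r.read_state()['contact_force'])@RB); r.hold(.02)
    return np.mean(v,0)
y=-.0140
while 1:
    y+=.0007; r.move_straight(w((.066,y,.060)),Q,speed=.01); f=F()[1]; t=tcp()[1]; print(round(y,4),t.round(4),f.round(2))
    if f<-13.2 or t>-.0106: break
b,_=shot('top'); a,_=shot('scene'); print(r.read_state()['time_s'])
cv2.imwrite('pics/s5.png',cv2.resize(a[165:250,200:310][:,:,::-1],None,fx=7,fy=7,interpolation=cv2.INTER_CUBIC))
E
python3 k.py
```

```text
-0.0133 -0.0155 -10.09
-0.0126 -0.0149 -10.52
-0.0119 -0.0142 -10.2
-0.0112 -0.0135 -10.67
-0.0105 -0.0129 -10.8
-0.0098 -0.0123 -11.36
-0.0091 -0.0117 -12.16
-0.0084 -0.0111 -12.72
-0.0077 -0.0106 -13.01
19.5
```

View pics/s5.png

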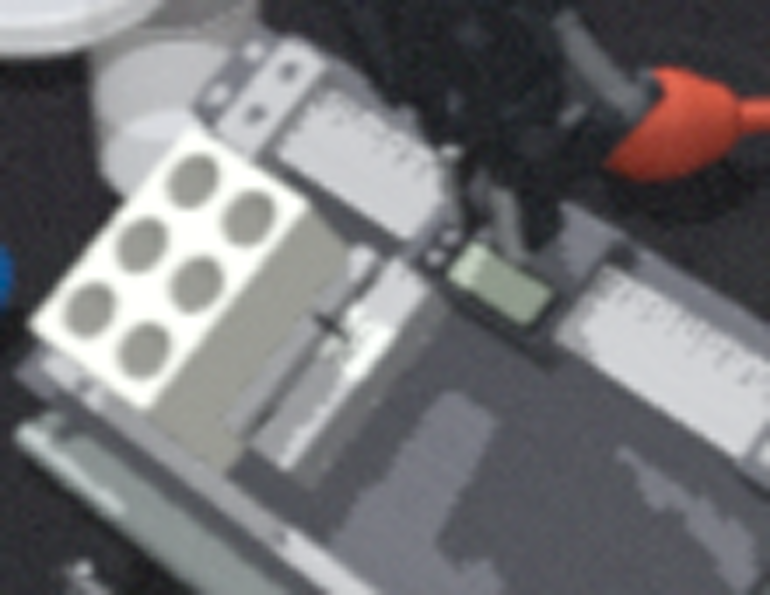

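The pointer is between the marks near crop (330,325), and the block lies against the fixed jaw. Force and travel both give about 3.9 mm of push. I go another 0.6 mm, unload the arm, release and look.

```bash
cat > l.py <<'E'
from h import *
Q=qb(np.pi/2,1,np.radians(20)); F=lambda:(np.array(r.read_state()['contact_force'])@RB).round(2)
r.move_straight(w((.066,-.0071,.060)),Q,speed=.01); r.hold(.1); t=tcp()[1]; print(t,F())
r.move_straight(w((.066,t,.060)),Q,speed=.01); r.hold(.1); print('unloaded',tcp(),F())
command_gripper(.04,20); r.hold(.1); print(tcp(),F())
p=np.array(r.read_state()['eef_pos']); zt=Ro.from_quat(Q).as_matrix()[:,2]
r.move_straight(p-.12*zt,speed=.12)
r.reach(w((.02,-.16,.2)),Q); r.hold(.3)
a,_=shot('scene'); b,_=shot('top'); print(r.read_state()['time_s'])
cv2.imwrite('pics/s6.png',cv2.resize(np.hstack([a[165:265,195:305],cv2.resize(b[165:240,210:292],(110,100))])[:,:,::-1],None,fx=3.6,fy=3.6,interpolation=cv2.INTER_CUBIC))
cv2.imwrite('pics/s7.png',cv2.resize(a[195:235,225:280][:,:,::-1],None,fx=14,fy=14,interpolation=cv2.INTER_CUBIC))
E
python3 l.py
```

```text
-0.010073012131849593 [  1.22 -13.88   6.58]
unloaded [ 0.0665349  -0.01024398  0.06026406] [ 0.54 -1.11  6.06]
[ 0.06583545 -0.01002989  0.05986081] [-0.91 -1.17  0.33]
23.1583
```

View pics/s6.png

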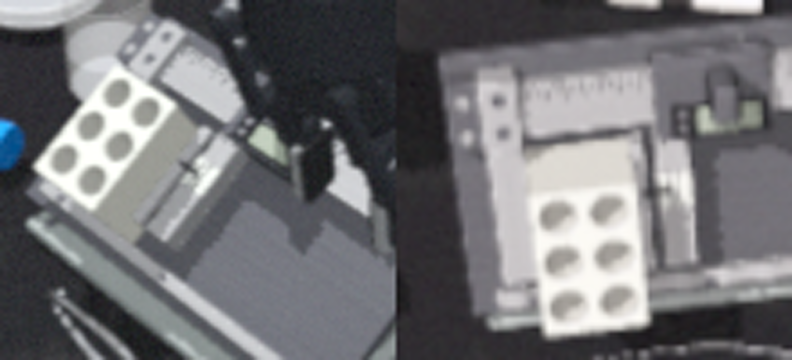

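View pics/s7.png

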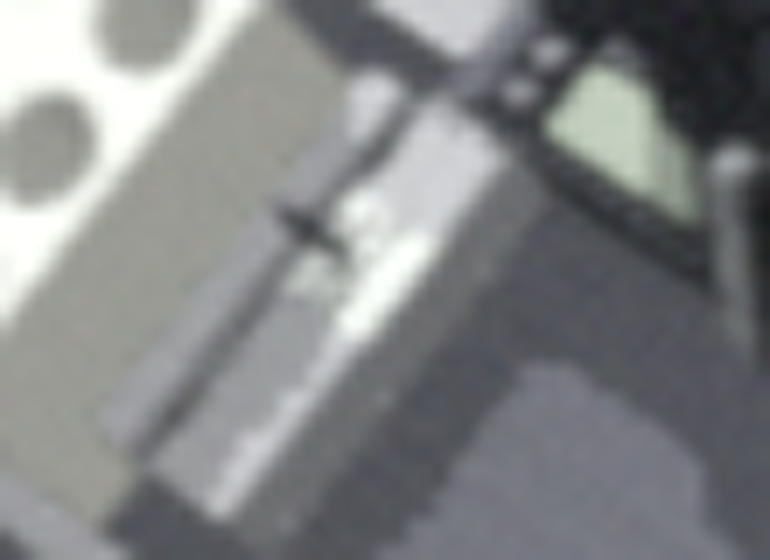

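The block lies against the fixed jaw and its short end is on the ledge. The sprung face is pushed in with the pointer on the light field, at about (320,240) in the close-up, and the gripper is clear. Force (about 4.6 N over friction) and travel (about 4.5 mm) agree, so I hand it in.

```bash
python3 -c "
from h import *
print(r.finish_job())"
```

```text
the job is handed in; nothing more can be done
None
```

I turned the block a quarter turn and clamped it between both jaws with the sprung face about 4.5 mm in (midway between its marks), then released it and handed the job in at about 23 s; the robot gave no verdict.

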